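Pack the order and push its carton over the rollers into the weighing bay

ROBOT

A 7-joint arm with a two-finger parallel gripper is mounted at the origin on the work surface; the furniture and walls round the work are solid. World frame = base frame: x ahead of the robot, y to its left, z up, the work surface at z = 0. Lengths are in m, angles in rad, forces in N, time in s.
With the tool pointing down it reaches from about 0.4 to 0.875 m from the base axis. Payload 19.3 kg.
Tool frame: the origin (TCP) lies on the mounting face of the last link; the fingertips stand 173 mm ahead of it and the grasp point (between the pads) lies 155 mm ahead of it (bot.grip_point_offset is the distance from the TCP to the grasp point, in m); z points along the fingers, y is the line along which they close (so a half turn about z gives the same grasp; the last joint's range is limited). The gripper opens to 85 mm and grips with 20 to 120 N. Pads are 22 mm wide; open, the fingers measure 114 mm over their backs; the gripper's body (76 mm by 85 mm) begins 54 mm behind the grasp point. The pads swing forward as they close: fully open they stand 13 mm farther back than shut.
Start: joints at [1.211, 0.521, -0.036, 1.599, 0.021, 1.021, -0.113], TCP at [0.179, -0.599, 0.405] pointing down, gripper open.
Joint ranges: [-2.91, 2.91], [-0.3, 2.13], [-1.5, 1.42], [0.17, 2.43], [-1.26, 4.41], [0.16, 1.93], [-2.52, 2.52]. Speed limits (rad/s): [1.89, 1.89, 2.39, 2.39, 3.01, 3.01, 3.01].

INTERFACE

Orientations are given as [roll, pitch, yaw] about the fixed x, y, z axes, in that order (R = Rz(yaw) Ry(pitch) Rx(roll)).
In Python, from workcell import bot gives the robot as it stands.
- The arm moves only by the tool arm_command, never from a script. Its argument "deltas" is a list of rows, each a list of 3 entries, a list of its own where there are three numbers: the shift along the tool's x, y, z in cm, then the turn, a rotation vector about the tool's x, y, z in rad, then the finger opening in cm, from 0 to 8.54. In form: [[[tx, ty, tz], [rx, ry, rz], claw], ...]. A call has 1 to 20 rows; each row shifts and turns the commanded pose from where the row before left it, along the tool's axes as they then stand; what a row does not reach is not made up. A row lasts 1/10 s, in which the tool goes at most 50 mm and 8.59 degrees, less where a joint would pass 70% of its speed; a pose out of reach is approached as far as the arm can. A call with a gripper value outside its range is refused whole. The fingers move at their own pace and stop on an object; "newtons" is the grip in N (left out, the last holds). Time passes only in rows, so rows that do not move let the fingers close. It gives the time, the measured TCP pose, the force, the opening and the grip force at its end, in the units of the state.
- bot.observe(): the state, without advancing time (a new reading comes with each control period).
- bot.grab_frame(name): name is "scene" or "top" or "wrist"; returns a dict with "frame" (420x560x3 uint8, red, green, blue), "K" (3x3 intrinsics, pixels), "rvec" (rotation vector, rad) and "tvec" (3), from world to camera coordinates, as OpenCV has them; the wrist camera has in their place "T_tool_cam" (4x4, takes a point from camera to tool coordinates, whose origin is the TCP and whose axes are the flange's). Camera axes: x right, y down, z forward; pixel columns grow to the right and rows downward; lengths in m; the calibration is good to about 2 mm. A picture is of the moment at which its call begins: read the wrist's pose just before it. There is no depth.
- bot.job_done(): hands the job in; it is judged then, once.
Trained networks look in a picture, given as the dict that the camera call returned (one of the last four; its "shot" number tells which), for a name from the list of things; names that differ only in an ending like _2 or _b are one class to them, and where a whole thing is asked for, a point or a joint stands for the part that bears it (a point fixed in the world has none). Each returns a list of dicts, best first, with "p" (0 to 1); they miss things now and then, are a little off and sometimes report something else, mostly with a low value. They report only what shows in the picture. A call takes as long as a camera call. They do not tell look-alikes from the thing itself.
- bot.find_in(name, picture): "rect" ([left, top, width, height] in pixels, round what is visible of it).
- bot.mark_of(name, picture): "at" ([column, row] in pixels: a listed point, or the origin of a listed thing).
The state is a dict: "clock": time; "qpos": joint angles; "qd": joint speeds; "joint_efforts": joint torques, N m; "position": TCP position; "tool_rot": TCP orientation; "force": force on the tool from outside, world axes, zero at the start; "moment": the same for the moment, N m; "grip_width": finger opening in m; "finger_force": force on a finger pad.
Only numpy, scipy, OpenCV 4.12 (cv2) and the standard library are available. Lean on these libraries where they do the work, as an engineer would, in place of code of your own. Each camera call takes 0.05 s, during which the arm holds its last target. There are 200 camera calls.

TASK

Pack the green-lidded tub and the yellow-lidded tub upright into the open carton, one on each side of its divider, while the carton is still back on the roller lane, and put the roll of labels that was left in the way on the rollers into the black basket. Then push the carton smoothly along the rollers all the way into the weighing bay, until the yellow backstop has sprung up behind it, without flinging it. Leave the black-lidded tub, the red box and the glue bottle where they stand.

Things in the scene. Friction and masses are not known exactly. Their poses are not given: they have to be found in the camera images.
- lane: Fixed bench-top roller lane leading to a weighing bay; its place and yaw vary. Origin on the bench (z = 0) under the backstop's tip; y = direction of travel, x across. Lane from y = -0.54 m to 0, bay from 0 to 0.180 m. Roller tops, on which the carton rides, are 52 mm above the bench. Grey side channels at x = +-88 to 100 mm are 62 mm high.
- lane_mid (a point): Point on the roller tops in mid lane (lane x = 0, y = -0.25 m). Steel rollers 172 mm long, 22 mm thick, 33 mm apart, lie across the lane and turn almost freely: things on them roll along the lane's y when touched and soon stop when let go. Across the lane things do not roll.
- bay_centre (a point): Point on the roller tops where the centre of the carton's underside comes when it touches the end stop's rubber bumpers (lane y = 98 mm). Aluminium guides 96 mm high stand 67 mm to each side of it along the bay and flare out to 85 mm from lane y = 0 back to -70 mm. The end stop is 102 mm high.
- readout (a point): Centre of the scale's black readout head, 120 mm wide, 25 mm thick, 70 mm high, its top 180 mm above the bench, at the far side of the bay (lane x = 102 mm, y = 92 mm); an obstacle.
- backstop (a joint): Yellow sprung blade, 50 mm wide, in mid lane at the bay's entrance, leaning in the direction of travel. 0 = up (tip 10 mm above the roller tops, at lane y = 2 mm), 0.4 rad = level with the rollers. The carton presses it down in passing (about 1 N); it springs up when the carton's rear is past lane y = 12 mm and then stops it from rolling back.
- carton: Open cardboard carton, 126 mm (its x) by 164 mm (its y), 76 mm high, 0.2 kg, walls and floor 4 mm thick, on the rollers at the lane's -y end, a little skewed (its y roughly along the lane's y). Origin at the centre of its underside.
- carton_floor (a point): Middle of the carton's inner floor (4 mm above its underside), axes as the carton's. A divider 4 mm thick and 62 mm high stands here across the carton, and leaves two cells, each 118 mm (x) by 76 mm (y), with centres at y = +40 and -40 mm.
- tub_green_centre (a point): Round tub with a green screw lid, 70 mm high; body 59 mm and lid (the top 16 mm) 64 mm in diameter; 0.14 kg; stands on the bench beyond the lane. The point is its centre, 35 mm above its underside; z is its own axis.
- tub_yellow_centre (a point): Round tub with a yellow screw lid, otherwise like the green-lidded one. The point is its centre, 35 mm above its underside.
- labels_centre (a point): Roll of white labels, 62 mm in diameter, 50 mm high, standing on end on the rollers of the lane between the carton and the bay. The point is its centre, 25 mm above its underside.
- basket: Black open basket, fixed on the bench just past the end of the lane: outside 120 mm (its x) by 150 mm (its y) at the rim, 60 mm high; inside 90 mm (x) by 120 mm (y); inner floor 2 mm above the bench. Origin at the centre of its underside.
- tub_black_centre (a point): Tub with a black screw lid, the same size as the other tubs, standing among them; not part of the order, to be left where it stands. Centre, 35 mm above its underside.
- red_box_centre (a point): Small red product box, 51 mm (its x) by 75 mm (its y), 29 mm high, in the row of tubs; to be left where it stands. Centre, 14.5 mm above the bench.
- glue_bottle_centre (a point): White squeeze bottle with a red nozzle, 60 mm thick, 174 mm high, standing on the bench; to be left where it stands. Centre, 87 mm above the bench.
Things that resemble listed ones, but are neither listed nor needed, are in the scene too. Of the things that look like the part that bears tub_green_centre, the smaller one is meant.

How it is judged:
By the outcome, as a careful person would: the job done as asked, in the order asked, and still so for the second after the job is handed in, with the robot touching nothing.
It also fails if it takes over 72 s, if anything falls off the work surface, if the arm or the gripper's body presses on something with over 40 N, if the wrist force passes 120 N, or if a joint passes its speed limit or range.

## Working session

There is one attempt and no reset: what is moved stays moved. The work goes in short steps, Python scripts to look and compute and a tool call to move; the robot and the scene stay as the last step left them, time stands still between calls to the robot, and variables do not carry over. Pictures are saved under pics/ and viewed, at most 10 in all, crops included, and the job is handed in when it is done.

Besides the shell and the picture viewer there is one more tool, called by a JSON object that holds its "api" and its "payload". arm_command: Moves the arm, as the interface text tells. Its arguments: {"type":"object","properties":{"deltas":{"type":"array","items":{"type":"array"}},"newtons":{"type":"number"}},"required":["deltas"]}

```bash
ls; mkdir -p pics
python3 - <<'E'
from workcell import bot
import cv2
s=bot.observe();print(s)
names=["carton","carton_floor","lane","lane_mid","bay_centre","readout","backstop","tub_green_centre","tub_yellow_centre","labels_centre","basket","tub_black_centre","red_box_centre","glue_bottle_centre"]
import numpy as np
for c in ["scene","top"]:
    p=bot.grab_frame(c)
    cv2.imwrite(f"pics/{c}0.png",p["frame"][:,:,::-1])
    print(c,p["K"],p["rvec"],p["tvec"],p["shot"])
    for n in names:
        print(n,[(np.round(d["at"],1).tolist(),round(d["p"],2)) for d in bot.mark_of(n,p)])
E
```

```text
pics
{'clock': 0.0, 'qpos': array([ 1.21078678,  0.52205019, -0.03629638,  1.59997379,  0.02120578,
        1.02111802, -0.1127694 ]), 'qd': array([-4.77751511e-04, -1.01071406e-03, -4.38799240e-04,  1.49314981e-03,
        4.47630991e-04,  1.48611761e-03, -3.75391948e-05]), 'joint_efforts': array([-1.01390360e-03, -9.27121997e+01,  1.97988108e+00, -3.69935668e+01,
        1.78293453e-02,  8.07854638e-03,  1.20209046e-05]), 'position': array([ 0.17853234, -0.59882356,  0.40411568]), 'tool_rot': array([-3.14043291e+00,  1.03391954e-04,  2.89805736e-01]), 'force': array([0.95946062, 0.22271956, 0.1325534 ]), 'moment': array([0.04722159, 0.01050646, 0.03486659]), 'finger_force': 0.0, 'grip_width': 0.08585587941389357}
scene [[471.1884821    0.         284.76227478]
 [  0.         471.1884821  205.84335036]
 [  0.           0.           1.        ]] [ 1.11847658 -2.24992615  1.1318586 ] [0.30767745 0.36393142 1.46705499] 1
carton [([344.0, 213.4], 0.6)]
carton_floor [([347.5, 208.5], 0.66)]
lane [([260.7, 265.1], 0.87)]
lane_mid [([317.1, 225.6], 0.8), ([315.0, 227.8], 0.74), ([289.3, 199.3], 0.61)]
bay_centre [([245.0, 263.4], 0.74)]
readout [([221.6, 228.1], 0.97)]Traceback (most recent call last):
  File "<stdin>", line 11, in <module>
ValueError: it knows: basket, bay_centre, carton, carton_floor, glue_bottle_centre, labels_centre, lane, lane_mid, readout, red_box_centre, tub_black_centre, tub_green_centre, tub_yellow_centre
```

```bash
cat > h.py <<'E'
from workcell import bot
import cv2, numpy as np
from scipy.spatial.transform import Rotation as R
H=dict(carton=.052,carton_floor=.056,lane=0,lane_mid=.052,bay_centre=.052,readout=.145,tub_green_centre=.035,tub_yellow_centre=.035,labels_centre=.077,basket=0,tub_black_centre=.035,red_box_centre=.0145,glue_bottle_centre=.087)
def extr(p):
    if "rvec" in p: 
        Rm=cv2.Rodrigues(np.array(p["rvec"],float))[0]; return Rm.T, -Rm.T@np.array(p["tvec"],float).ravel()
    T=np.eye(4);T[:3,:3]=R.from_euler("xyz",p["rot"]).as_matrix();T[:3,3]=p["pos"]
    T=T@p["T_tool_cam"]; return T[:3,:3],T[:3,3]
def grab(n):
    s=bot.observe(); p=bot.grab_frame(n); p=dict(p); 
    if n=="wrist": p["rot"]=s["tool_rot"];p["pos"]=s["position"]
    return p
def px2w(p,uv,z):
    A,o=extr(p); d=A@np.linalg.inv(p["K"])@np.array([uv[0],uv[1],1.]); return o+d*(z-o[2])/d[2]
def w2px(p,X):
    A,o=extr(p); c=p["K"]@(A.T@(np.array(X)-o)); return c[:2]/c[2]
def marks(p,names=H):
    for n in names:
        print(n,[(np.round(d["at"],1).tolist(),round(d["p"],2),np.round(px2w(p,d["at"],H[n]),4).tolist()) for d in bot.mark_of(n,p)])
E
python3 - <<'E'
from h import *
for c in ["scene","top"]:
    p=grab(c)
    cv2.imwrite(f"pics/{c}0.png",p["frame"][:,:,::-1])
    print(c,extr(p)[1]); marks(p)
E
```

```text
scene [-0.55838936  0.83746684  1.16885091]
carton [([341.8, 211.3], 0.88, [0.4484, -0.2355, 0.052])]
carton_floor [([346.9, 207.7], 0.67, [0.4499, -0.2636, 0.056])]
lane [([264.1, 263.9], 0.92, [0.4352, 0.146, 0.0])]
lane_mid [([316.9, 227.8], 0.88, [0.4298, -0.0919, 0.052])]
bay_centre [([245.0, 262.2], 0.58, [0.4364, 0.2239, 0.052])]
readout [([222.9, 227.8], 0.57, [0.5378, 0.2421, 0.145]), ([243.5, 263.2], 0.36, [0.3527, 0.2812, 0.145])]
tub_green_centre [([371.8, 172.1], 0.87, [0.5938, -0.5551, 0.035]), ([315.8, 189.5], 0.8, [0.6391, -0.2668, 0.035])]
tub_yellow_centre [([240.9, 217.2], 0.49, [0.6691, 0.0886, 0.035])]
labels_centre []
basket [([185.3, 292.7], 0.97, [0.48, 0.4332, 0.0])]
tub_black_centre [([288.9, 199.6], 0.87, [0.6496, -0.1317, 0.035])]
red_box_centre [([266.2, 211.2], 0.78, [0.6635, -0.0276, 0.0145]), ([238.4, 217.4], 0.15, [0.6961, 0.0836, 0.0145])]
glue_bottle_centre [([337.9, 166.9], 0.81, [0.6567, -0.4031, 0.087]), ([268.3, 213.8], 0.49, [0.5692, 0.0297, 0.087])]
top [ 0.38656065 -0.04366779  1.38081685]
carton [([342.4, 254.7], 0.85, [0.4504, -0.2524, 0.05
[... 297 characters left out ...]
[([176.5, 222.2], 0.81, [0.5414, 0.2361, 0.145])]
tub_green_centre [([341.4, 192.6], 0.66, [0.6469, -0.2571, 0.035]), ([422.0, 220.5], 0.58, [0.5568, -0.5078, 0.035])]
tub_yellow_centre [([232.1, 187.0], 0.61, [0.6665, 0.0884, 0.035])]
labels_centre [([214.6, 255.9], 0.61, [0.4476, 0.1348, 0.077]), ([276.5, 270.1], 0.6, [0.4044, -0.0504, 0.077])]
basket [([127.1, 248.9], 0.58, [0.4748, 0.4233, 0.0]), ([180.3, 256.4], 0.23, [0.4502, 0.254, 0.0])]
tub_black_centre [([305.4, 189.0], 0.79, [0.659, -0.1434, 0.035]), ([231.7, 188.2], 0.36, [0.6626, 0.0896, 0.035])]
red_box_centre [([271.2, 191.0], 0.6, [0.6571, -0.0351, 0.0145])]
glue_bottle_centre [([398.8, 182.5], 0.82, [0.6674, -0.425, 0.087])]
```

View pics/scene0.png

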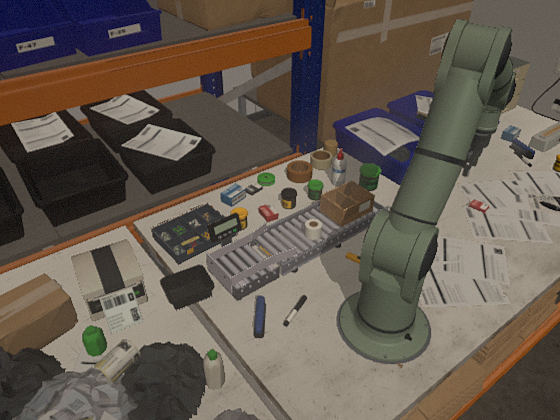

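View pics/top0.png

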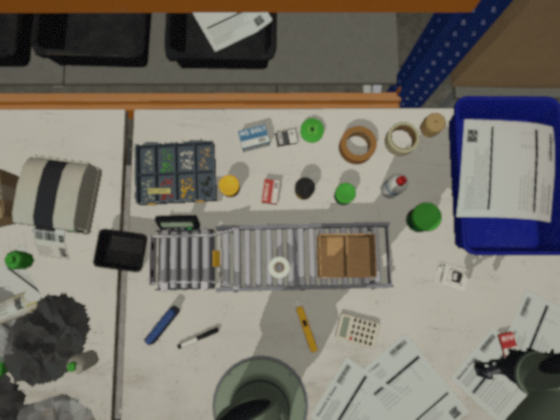

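The scene shows the lane running along world +y with the carton at (346,256) in the top view. The labels are at (278,267), the yellow lid at (229,186), the small green lid at (345,194) and the basket at (120,250). The larger green tub at (425,217) is the decoy. I'm moving above the row for a closer look.

{"api": "arm_command", "payload": {"deltas": [[[0, 0, 0], [0, 0, -0.142], 8.5], [[0, 0, 0], [0, 0, -0.142], 8.5], [[0, 0, 0], [0, 0, -0.142], 8.5], [[0, 0, 0], [0, 0, -0.142], 8.5], [[0, 0, 0], [0, 0, -0.142], 8.5], [[0, 0, 0], [0, 0, -0.142], 8.5], [[0, 0, 0], [0, 0, -0.142], 8.5], [[0, 0, 0], [0, 0, -0.142], 8.5], [[0, 0, 0], [0, 0, -0.142], 8.5], [[2.7, 3.6, 0], [0, 0, 0], 8.5], [[2.7, 3.6, 0], [0, 0, 0], 8.5], [[2.7, 3.6, 0], [0, 0, 0], 8.5], [[2.7, 3.6, 0], [0, 0, 0], 8.5], [[2.7, 3.6, 0], [0, 0, 0], 8.5], [[2.7, 3.6, 0], [0, 0, 0], 8.5], [[2.7, 3.6, 0], [0, 0, 0], 8.5], [[2.7, 3.6, 0], [0, 0, 0], 8.5], [[2.7, 3.6, 0], [0, 0, 0], 8.5], [[2.7, 3.6, 0], [0, 0, 0], 8.5], [[2.7, 3.6, 0], [0, 0, 0], 8.5]]}}

```text
clock: 3.75
position: [0.5768, -0.3019, 0.4048]
tool_rot: [3.142, 0.0, 1.568]
force: [0.2, -1.0, 0.4]
grip_width: 0.0846
finger_force: 0.0
```

Run:
```python
from h import *
s=bot.observe();print(s["clock"],s["position"],s["tool_rot"],s["qpos"])
p=grab("wrist");print(p["T_tool_cam"],p["K"])
cv2.imwrite("pics/w1.png",p["frame"][:,:,::-1])
marks(p,["carton","carton_floor","tub_green_centre","tub_black_centre"])
```

```text
3.75 [ 0.57675709 -0.30193784  0.40478675] [3.14152077e+00 2.51448100e-04 1.56753446e+00] [ 0.65448584  0.58967569 -0.41048649  1.51030538  0.25267123  1.09412725
  0.18627304]
[[-1.06812466e-03 -9.65411322e-01 -2.60729437e-01  6.51477331e-02]
 [ 9.99999366e-01 -1.12416747e-03  6.58154058e-05  3.79343496e-04]
 [-3.56642488e-04 -2.60729201e-01  9.65411910e-01  3.11116098e-02]
 [ 0.00000000e+00  0.00000000e+00  0.00000000e+00  1.00000000e+00]] [[361.1800758    0.         279.23995443]
 [  0.         361.1800758  209.9542434 ]
 [  0.           0.           1.        ]]
carton [([128.9, 136.5], 0.63, [0.446, -0.2566, 0.052]), ([348.9, 143.9], 0.18, [0.6386, -0.2639, 0.052])]
carton_floor [([125.6, 136.4], 0.79, [0.4448, -0.2563, 0.056])]
tub_green_centre [([348.4, 147.9], 0.6, [0.6416, -0.269, 0.035])]
tub_black_centre []
```

View pics/w1.png

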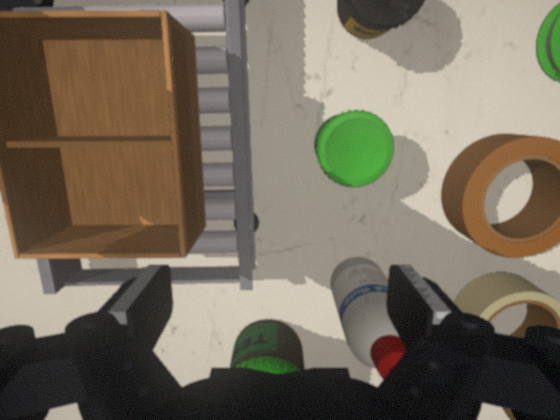

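The wrist view shows the green lid at (355,148) and, to the left, the carton with its divider running from (8,143) to (172,139). The glue bottle is at (370,310). Next I'm measuring both.

```bash
cat >> h.py <<'E'
HUE=dict(green=(45,80),yellow=(20,32))
def lid(p,col,z=.070,near=None,minA=1500):
    h=cv2.cvtColor(p["frame"],cv2.COLOR_RGB2HSV); lo,hi=HUE[col]
    m=cv2.inRange(h,(lo,120,100),(hi,255,255)); n,_,st,ce=cv2.connectedComponentsWithStats(m)
    for i in range(1,n):
        if st[i][4]>minA: print(col,st[i].tolist(),np.round(px2w(p,ce[i],z),4), "diam", [round(float(np.linalg.norm(px2w(p,ce[i]+np.array(d)*(st[i][2]/2),z)-px2w(p,ce[i],z))*2),4) for d in ([1,0],)])
E
python3 - <<'E'
from h import *
p=grab("wrist"); lid(p,"green")
f=lambda u,v,z:print((u,v),np.round(px2w(p,(u,v),z),4))
for a in [(8,143,.118),(172,139,.118),(17,257,.128),(184,255,.128),(163,12,.128)]: f(*a)
E
```

```text
green [318, 109, 77, 76, 4478] [ 0.6399 -0.2658  0.07  ] diam [0.0639]
(8, 143) [ 0.3865 -0.2581  0.118 ]
(172, 139) [ 0.5012 -0.2558  0.118 ]
(17, 257) [ 0.3841 -0.3393  0.128 ]
(184, 255) [ 0.5061 -0.3382  0.128 ]
(163, 12) [ 0.5048 -0.1786  0.128 ]
```

{"api": "arm_command", "payload": {"deltas": [[[1.2, 2.1, 0], [0, 0, 0], 8.5], [[1.2, 2.1, 0], [0, 0, 0], 8.5], [[1.2, 2.1, 0], [0, 0, 0], 8.5], [[0, 0, 4.5], [0, 0, 0], 8.5], [[0, 0, 4.5], [0, 0, 0], 8.5], [[0, 0, 4.5], [0, 0, 0], 8.5], [[0, 0, 3.5], [0, 0, 0], 8.5], [[0, 0, 2.3], [0, 0, 0], 8.5], [[0, 0, 0], [0, 0, 0], 8.5], [[0, 0, 0], [0, 0, 0], 5.5], [[0, 0, 0], [0, 0, 0], 5.5], [[0, 0, 0], [0, 0, 0], 5.5], [[0, 0, 0], [0, 0, 0], 5.5], [[0, 0, 0], [0, 0, 0], 5.5], [[0, 0, 0], [0, 0, 0], 5.5]], "newtons": 40}}

```text
clock: 5.55
position: [0.639, -0.2679, 0.2138]
tool_rot: [3.139, 0.001, 1.567]
force: [-2.4, -1.8, 9.8]
grip_width: 0.0629
finger_force: 44.8
```

{"api": "arm_command", "payload": {"deltas": [[[0, 0, -3], [0, 0, 0], 5.5], [[0, 0, -4.5], [0, 0, 0], 5.5], [[0, 0, -4.5], [0, 0, 0], 5.5], [[0, 0, -4], [0, 0, 0], 5.5], [[-0.6, -3.9, 0], [0, 0, 0], 5.5], [[-0.6, -3.9, 0], [0, 0, 0], 5.5], [[-0.6, -3.9, 0], [0, 0, 0], 5.5], [[-0.6, -3.9, 0], [0, 0, 0], 5.5], [[-0.6, -3.9, 0], [0, 0, 0], 5.5], [[0, 0, 0], [0, 0, 0], 5.5], [[0, 0, 0], [0, 0, 0], 5.5]]}}

```text
clock: 6.65
position: [0.443, -0.2972, 0.373]
tool_rot: [3.14, 0.002, 1.566]
force: [0.5, 0.5, -1.2]
grip_width: 0.0632
finger_force: 44.7
```

Run:
```python
from h import *
s=bot.observe();print(s["clock"],s["position"],s["tool_rot"],s["grip_width"])
p=grab("wrist")
cv2.imwrite("pics/w2.png",p["frame"][:,:,::-1])
marks(p,["carton","carton_floor","labels_centre"])
```

```text
6.65 [ 0.4429744  -0.29715903  0.37300257] [3.14011652e+00 1.53088597e-03 1.56639733e+00] 0.06322024664207708
carton [([280.6, 146.8], 0.86, [0.4452, -0.2589, 0.052])]
carton_floor []
labels_centre []
```

View pics/w2.png

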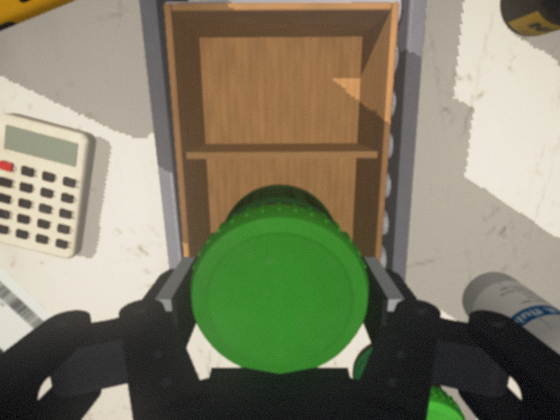

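The green tub is held, and the carton is below it. The divider runs from (187,152) to (377,153) and the front rim from (167,4) to (397,4).

Run:
```python
from h import *
p=grab("wrist")
f=lambda u,v,z:print((u,v),np.round(px2w(p,(u,v),z),4))
for a in [(187,152,.118),(377,152.5,.118),(167,4,.128),(397,4,.128)]: f(*a)
A=p["frame"].astype(int)[:,282]; print([tuple(A[r]) for r in range(142,166)])
```

```text
(187, 152) [ 0.3885 -0.2544  0.118 ]
(377, 152.5) [ 0.5049 -0.2551  0.118 ]
(167, 4) [ 0.3859 -0.1757  0.128 ]
(397, 4) [ 0.5075 -0.1761  0.128 ]
[(np.int64(161), np.int64(117), np.int64(75)), (np.int64(158), np.int64(114), np.int64(72)), (np.int64(147), np.int64(111), np.int64(69)), (np.int64(131), np.int64(97), np.int64(65)), (np.int64(113), np.int64(83), np.int64(56)), (np.int64(106), np.int64(81), np.int64(52)), (np.int64(105), np.int64(76), np.int64(52)), (np.int64(105), np.int64(77), np.int64(48)), (np.int64(107), np.int64(82), np.int64(58)), (np.int64(104), np.int64(82), np.int64(49)), (np.int64(112), np.int64(82), np.int64(55)), (np.int64(129), np.int64(97), np.int64(66)), (np.int64(142), np.int64(107), np.int64(72)), (np.int64(152), np.int64(116), np.int64(74)), (np.int64(154), np.int64(117), np.int64(77)), (np.int64(156), np.int64(119), np.int64(79)), (np.int64(155), np.int64(119), np.int64(77)), (np.int64(154), np.int64(115), np.int64(75)), (np.int64(157), np.int64(120), np.int64(77)), (np.int64(164), np.int64(120), np.int64(79)), (np.int64(158), np.int64(115), np.int64(74)), (np.int64(160), np.int64(115), np.int64(75)), (np.int64(160), np.int64(119), np.int64(78)), (np.int64(159), np.int64(115), np.int64(73))]
```

{"api": "arm_command", "payload": {"deltas": [[[0, 0.25, 2.5], [0, 0, 0], 5.5], [[0, 0, 3], [0, 0, 0], 5.5], [[0, 0, 2], [0, 0, 0], 5.5], [[0, 0, 1.5], [0, 0, 0], 5.5], [[0, 0, 0.8], [0, 0, 0], 5.5], [[0, 0, 0.3], [0, 0, 0], 5.5], [[0, 0, 0], [0, 0, 0], 5.5]]}}

```text
clock: 7.6
position: [0.4463, -0.2966, 0.2708]
tool_rot: [3.142, -0.0, 1.568]
force: [0.3, 0.2, -2.1]
grip_width: 0.0631
finger_force: 44.8
```

{"api": "arm_command", "payload": {"deltas": [[[0, 0, 0], [0, 0, 0], 7.2], [[0, 0, 0], [0, 0, 0], 7.2], [[0, 0, 0], [0, 0, 0], 7.2], [[0, 0, -1.5], [0, 0, 0], 7.2], [[0, 0, -3], [0, 0, 0], 7.2], [[0, 0, -4], [0, 0, 0], 7.2], [[0, 0, -4], [0, 0, 0], 7.2], [[3.3, 2.7, 0], [0, 0, 0], 8.5], [[3.3, 2.7, 0], [0, 0, 0], 8.5], [[3.3, 2.7, 0], [0, 0, 0], 8.5], [[3.3, 2.7, 0], [0, 0, 0], 8.5], [[3.3, 2.7, 0], [0, 0, 0], 8.5], [[3.3, 2.7, 0], [0, 0, 0], 8.5], [[3.3, 2.7, 0], [0, 0, 0], 8.5], [[3.3, 2.7, 0], [0, 0, 0], 8.5], [[0, 0, 0], [0, 0, 0], 8.5]]}}

```text
clock: 9.2
position: [0.6646, -0.0277, 0.3956]
tool_rot: [3.141, -0.003, 1.574]
force: [-0.7, -0.3, 0.7]
grip_width: 0.0845
finger_force: 0.0
```

Run:
```python
from h import *
s=bot.observe();print(s["clock"],s["position"],s["tool_rot"],s["grip_width"])
p=grab("wrist")
lid(p,"yellow"); marks(p,["tub_yellow_centre","readout","red_box_centre"])
t=grab("top"); lid(t,"green",.126,minA=100); lid(t,"yellow",.07,minA=80)
cv2.imwrite("pics/w3.png",np.hstack([p["frame"][:,:,::-1],cv2.resize(t["frame"][150:310,270:450,::-1],None,fx=1.3,fy=1.3).copy()[:208] if 0 else np.vstack([t["frame"][150:310,270:450,::-1],np.zeros((260,180,3),np.uint8)])]))
```

```text
9.2 [ 0.66464518 -0.02768392  0.39556257] [ 3.14065905 -0.00328542  1.57385196] 0.08448611875182585
yellow [242, 0, 82, 81, 4060] [0.6693 0.0935 0.07  ] diam [0.0614]
tub_yellow_centre [([282.6, 46.3], 0.82, [0.668, 0.0924, 0.035])]
readout []
red_box_centre [([267.6, 191.4], 0.85, [0.6539, -0.0368, 0.0145])]
green [301, 119, 22, 23, 382] [ 0.8216 -0.159   0.126 ] diam [0.0662]
green [412, 203, 29, 28, 628] [ 0.5573 -0.4886  0.126 ] diam [0.0851]
green [350, 244, 22, 22, 383] [ 0.4459 -0.2926  0.126 ] diam [0.0636]
green [6, 252, 15, 17, 174] [0.4363 0.7077 0.126 ] diam [0.0429]
yellow [219, 175, 20, 22, 343] [0.6655 0.0956 0.07  ] diam [0.0616]
yellow [212, 251, 8, 16, 106] [0.4402 0.1328 0.07  ] diam [0.0241]
```

View pics/w3.png

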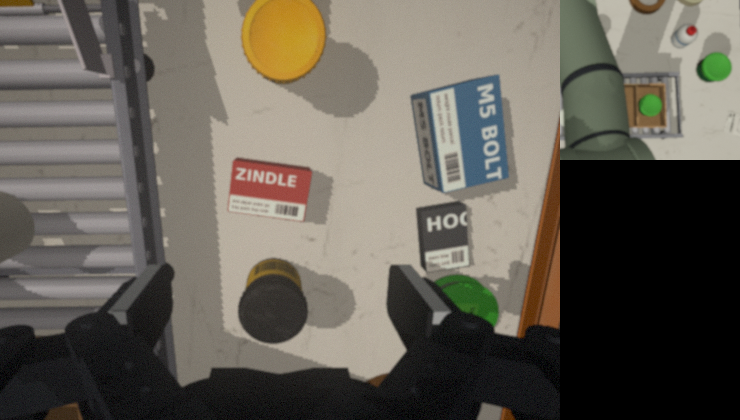

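The wrist view shows the yellow lid at (284,39), the red box at (270,190) and the black lid at (273,307). In the top view the green tub is in the carton. I'm going over the yellow tub and checking from close.

{"api": "arm_command", "payload": {"deltas": [[[4, 0.15, 0], [0, 0, 0], 8.5], [[4, 0.15, 0], [0, 0, 0], 8.5], [[4, 0.15, 2], [0, 0, 0], 8.5], [[0, 0, 4], [0, 0, 0], 8.5], [[0, 0, 3.5], [0, 0, 0], 8.5], [[0, 0, 0], [0, 0, 0], 8.5]]}}

```text
clock: 10.05
position: [0.6664, 0.0852, 0.2968]
tool_rot: [-3.135, 0.002, 1.567]
force: [-0.8, 0.2, 0.2]
grip_width: 0.0849
finger_force: 0.0
```

Run:
```python
from h import *
s=bot.observe();print(s["clock"],s["position"],s["tool_rot"],s["grip_width"])
p=grab("wrist")
h=cv2.cvtColor(p["frame"],cv2.COLOR_RGB2HSV);m=cv2.inRange(h,(15,110,90),(34,255,255));m=cv2.morphologyEx(m,cv2.MORPH_CLOSE,np.ones((9,9)))
c=max(cv2.findContours(m,0,2)[0],key=cv2.contourArea); (u,v),r=cv2.minEnclosingCircle(c); print(u,v,r,px2w(p,(u,v),.07),px2w(p,(u+r,v),.07)-px2w(p,(u,v),.07),cv2.boundingRect(c))
lid(p,"yellow")
```

```text
10.05 [0.66635025 0.08517765 0.29675568] [-3.13527890e+00  1.69441043e-03  1.56698125e+00] 0.08489034479206096
283.9006042480469 207.81288146972656 56.84477233886719 [0.66797582 0.09834832 0.07      ] [ 0.03180519 -0.0001053   0.        ] (228, 151, 113, 114)
yellow [229, 152, 110, 108, 7113] [0.6694 0.0986 0.07  ] diam [0.0615]
```

Run:
```python
from h import *
s=bot.observe();print(s["clock"],s["position"],s["tool_rot"],s["qd"])
p=grab("wrist")
h=cv2.cvtColor(p["frame"],cv2.COLOR_RGB2HSV);m=cv2.inRange(h,(15,110,90),(34,255,255));m=cv2.morphologyEx(m,cv2.MORPH_CLOSE,np.ones((9,9)))
c=max(cv2.findContours(m,0,2)[0],key=cv2.contourArea); (u,v),r=cv2.minEnclosingCircle(c); print(u,v,r,px2w(p,(u,v),.07))
```

```text
10.1 [0.66723149 0.08540103 0.29975198] [-3.13860868e+00  8.42042233e-04  1.56664499e+00] [ 0.00641818 -0.04998028 -0.01615957 -0.04735715 -0.00938798  0.02348294
  0.00733518]
280.8766784667969 207.39205932617188 55.98463821411133 [0.66792603 0.09821815 0.07      ]
```

{"api": "arm_command", "payload": {"deltas": [[[1.2, 0.1, 0], [0, 0, 0], 8.5], [[0, 0, 4], [0, 0, 0], 8.5], [[0, 0, 3], [0, 0, 0], 8.5], [[0, 0, 1.6], [0, 0, 0], 8.5], [[0, 0, 0], [0, 0, 0], 8.5], [[0, 0, 0], [0, 0, 0], 5.5], [[0, 0, 0], [0, 0, 0], 5.5], [[0, 0, 0], [0, 0, 0], 5.5], [[0, 0, 0], [0, 0, 0], 5.5], [[0, 0, 0], [0, 0, 0], 5.5], [[0, 0, 0], [0, 0, 0], 5.5]]}}

```text
clock: 11.25
position: [0.6693, 0.0988, 0.2171]
tool_rot: [3.139, -0.001, 1.567]
force: [-1.8, 0.7, 4.8]
grip_width: 0.063
finger_force: 43.0
```

{"api": "arm_command", "payload": {"deltas": [[[0, 0, -3], [0, 0, 0], 5.5], [[0, 0, -4.5], [0, 0, 0], 5.5], [[0, 0, -4.5], [0, 0, 0], 5.5], [[0, 0, -4], [0, 0, 0], 5.5], [[-3.5, -2.5, 0], [0, 0, 0], 5.5], [[-3.5, -2.5, 0], [0, 0, 0], 5.5], [[-3.5, -2.5, 0], [0, 0, 0], 5.5], [[-3.5, -2.5, 0], [0, 0, 0], 5.5], [[-3.5, -2.5, 0], [0, 0, 0], 5.5], [[-3.5, -2.5, 0], [0, 0, 0], 5.5], [[-3.5, -2.5, 0], [0, 0, 0], 5.5], [[-3.5, -2.5, 0], [0, 0, 0], 5.5], [[-3.5, -2.4, 0], [0, 0, 0], 5.5], [[0, 0, 0], [0, 0, 0], 5.5], [[0, 0, 0], [0, 0, 0], 5.5]]}}

```text
clock: 12.75
position: [0.4435, -0.2164, 0.3761]
tool_rot: [3.14, 0.001, 1.566]
force: [0.9, -0.2, -1.2]
grip_width: 0.0634
finger_force: 45.1
```

Run:
```python
from h import *
s=bot.observe();print(s["clock"],s["position"],s["tool_rot"],s["grip_width"])
p=grab("wrist")
marks(p,["carton","carton_floor","labels_centre","lane_mid"])
print("held",px2w(p,(280,290),s["position"][2]-.2171+.07))
h=cv2.cvtColor(p["frame"],cv2.COLOR_RGB2HSV);m=cv2.inRange(h,(15,110,90),(34,255,255));m=cv2.morphologyEx(m,cv2.MORPH_CLOSE,np.ones((9,9)))
c=max(cv2.findContours(m,0,2)[0],key=cv2.contourArea); (u,v),r=cv2.minEnclosingCircle(c); print(u,v,r,px2w(p,(u,v),s["position"][2]-.2171+.07))
t=grab("scene")
cv2.imwrite("pics/w4.png",np.hstack([p["frame"][:,:,::-1],np.vstack([t["frame"][130:290,230:410,::-1],np.zeros((260,180,3),np.uint8)])]))
```

```text
12.75 [ 0.44349528 -0.21636396  0.37609232] [3.13960223e+00 1.23498878e-03 1.56574882e+00] 0.06343929286673392
carton []
carton_floor [([279.7, 58.5], 0.65, [0.4455, -0.1129, 0.056])]
labels_centre []
lane_mid [([280.5, 60.1], 0.94, [0.4461, -0.1135, 0.052])]
held [ 0.44443516 -0.21206095  0.22899232]
280.4876403808594 256.6604919433594 143.67303466796875 [ 0.44467366 -0.1993954   0.22899232]
```

View pics/w4.png

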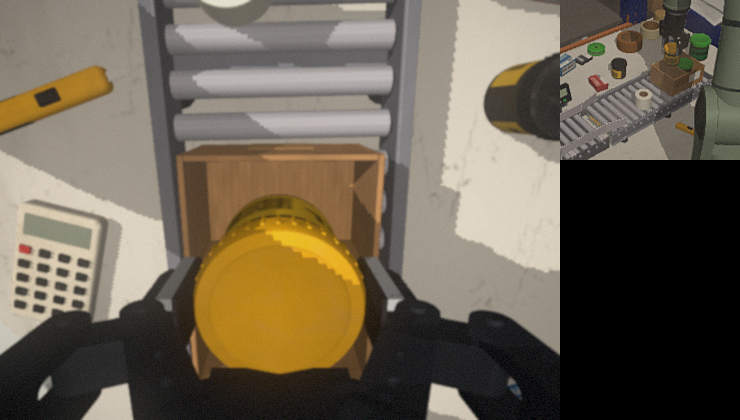

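The yellow tub is held over the front cell. The carton's front rim is at row 154–160, columns 178–384, and the labels show at the top, around (228,0).

Run:
```python
from h import *
p=grab("wrist")
f=lambda u,v,z:print((u,v),np.round(px2w(p,(u,v),z),4))
for a in [(178,154,.128),(384,154,.128),(280,160,.128),(281,298,.229),(281,154,.128)]: f(*a)
A=p["frame"].astype(int)[140:170,285,0]; print(A)
```

```text
(178, 154) [ 0.3847 -0.1735  0.128 ]
(384, 154) [ 0.507  -0.1738  0.128 ]
(280, 160) [ 0.4452 -0.1772  0.128 ]
(281, 298) [ 0.4452 -0.2129  0.229 ]
(281, 154) [ 0.4458 -0.1736  0.128 ]
[116 134 151 154 149 139 127 125 126 133 145 144 128 120 117 118 123 142
 164 183 193 189 183 157 147 141 137 138 140 144]
```

{"api": "arm_command", "payload": {"deltas": [[[0, 0.2, 2.5], [0, 0, 0], 5.5], [[0, 0, 3], [0, 0, 0], 5.5], [[0, 0, 2], [0, 0, 0], 5.5], [[0, 0, 1.5], [0, 0, 0], 5.5], [[0, 0, 0.8], [0, 0, 0], 5.5], [[0, 0, 0.3], [0, 0, 0], 5.5], [[0, 0, 0], [0, 0, 0], 5.5]]}}

```text
clock: 13.8
position: [0.4459, -0.2156, 0.2739]
tool_rot: [3.142, -0.0, 1.568]
force: [-0.7, 0.7, -1.0]
grip_width: 0.0628
finger_force: 45.1
```

{"api": "arm_command", "payload": {"deltas": [[[0, 0, 0], [0, 0, 0], 7.2], [[0, 0, 0], [0, 0, 0], 7.2], [[0, 0, 0], [0, 0, 0], 7.2], [[0, 0, -1.5], [0, 0, 0], 7.2], [[0, 0, -3], [0, 0, 0], 7.2], [[0, 0, -4], [0, 0, 0], 7.2], [[0, 0, -3.5], [0, 0, 0], 7.2], [[3.8, -0.8, 0], [0, 0, 0], 8.5], [[3.8, -0.8, 0], [0, 0, 0], 8.5], [[3.8, -0.8, 0], [0, 0, 0], 8.5], [[0, 0, 0], [0, 0, 0], 8.5], [[0, 0, 0], [0, 0, 0], 8.5]]}}

```text
clock: 15.0
position: [0.4221, -0.1013, 0.3941]
tool_rot: [3.141, 0.001, 1.569]
force: [-0.3, -1.2, -0.1]
grip_width: 0.085
finger_force: 0.0
```

Run:
```python
from h import *
s=bot.observe();print(s["clock"],s["position"],s["tool_rot"],s["grip_width"],s["qpos"])
p=grab("wrist")
marks(p,["labels_centre","lane_mid","lane","carton"])
t=grab("top"); lid(t,"green",.126,minA=100);lid(t,"yellow",.126,minA=80)
marks(t,["basket","carton"])
cv2.imwrite("pics/w5.png",np.hstack([p["frame"][:,:,::-1],np.vstack([t["frame"][180:310,90:270,::-1],t["frame"][180:310,230:410,::-1],np.zeros((160,180,3),np.uint8)])]))
```

```text
15.0 [ 0.42207642 -0.10128461  0.39414543] [3.14082756e+00 6.16555783e-04 1.56914610e+00] 0.08497745784137695 [ 0.5603982   0.26895101 -0.54634087  2.06731948  0.18548404  0.85077786
 -0.09447355]
labels_centre [([265.3, 140.3], 0.7, [0.412, -0.0573, 0.077]), ([527.5, 110.5], 0.34, [0.6126, -0.0354, 0.077])]
lane_mid [([303.5, 200.5], 0.88, [0.4442, -0.1117, 0.052])]
lane []
carton []
green [301, 119, 22, 23, 400] [ 0.8216 -0.1581  0.126 ] diam [0.0662]
green [413, 203, 28, 28, 623] [ 0.5573 -0.4891  0.126 ] diam [0.0822]
green [351, 245, 21, 21, 345] [ 0.4463 -0.2941  0.126 ] diam [0.0608]
green [6, 252, 14, 17, 164] [0.4365 0.7083 0.126 ] diam [0.0401]
yellow [338, 245, 8, 19, 108] [ 0.4468 -0.2379  0.126 ] diam [0.0231]
yellow [212, 250, 8, 17, 105] [0.4385 0.1256 0.126 ] diam [0.023]
basket [([123.2, 252.3], 0.65, [0.4641, 0.4352, 0.0])]
carton [([338.9, 256.2], 0.72, [0.4459, -0.2416, 0.052]), ([180.4, 258.3], 0.27, [0.442, 0.2423, 0.052])]
```

View pics/w5.png

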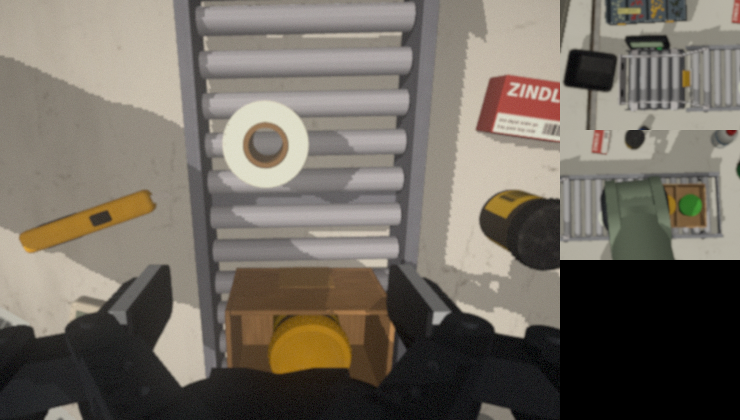

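The roll's top is at (265,144), and the yellow tub sits in the front cell at (310,350). I'm turning the gripper to close along the lane, then measuring the roll.

{"api": "arm_command", "payload": {"deltas": [[[0, 0, 0], [0, 0, -0.143], 8.5], [[0, 0, 0], [0, 0, -0.143], 8.5], [[0, 0, 0], [0, 0, -0.143], 8.5], [[0, 0, 0], [0, 0, -0.143], 8.5], [[0, 0, 0], [0, 0, -0.143], 8.5], [[0, 0, 0], [0, 0, -0.143], 8.5], [[0, 0, 0], [0, 0, -0.143], 8.5], [[0, 0, 0], [0, 0, -0.143], 8.5], [[0, 0, 0], [0, 0, -0.143], 8.5], [[0, 0, 0], [0, 0, -0.143], 8.5], [[0, 0, 0], [0, 0, -0.143], 8.5], [[0, 0, 0], [0, 0, 0], 8.5]]}}

```text
clock: 16.6
position: [0.4221, -0.102, 0.3936]
tool_rot: [3.141, -0.0, -3.14]
force: [-0.8, 0.0, -0.6]
grip_width: 0.0848
finger_force: 0.0
```

```bash
cat >> h.py <<'E'
def white(p,z=.102):
    h=cv2.cvtColor(p["frame"],cv2.COLOR_RGB2HSV); m=cv2.inRange(h,(15,15,190),(45,70,255))
    for c in cv2.findContours(cv2.morphologyEx(m,cv2.MORPH_OPEN,np.ones((3,3))),0,2)[0]:
        if cv2.contourArea(c)>800:
            (u,v),r=cv2.minEnclosingCircle(c); print("white",round(u),round(v),round(r,1),round(cv2.contourArea(c)/(np.pi*r*r),2),np.round(px2w(p,(u,v),z),4),round(float(np.linalg.norm(px2w(p,(u+r,v),z)-px2w(p,(u,v),z)))*2,4))
E
python3 - <<'E'
from h import *
s=bot.observe();print(s["clock"],s["position"],s["tool_rot"],s["qpos"][6])
p=grab("wrist"); white(p); marks(p,["labels_centre"])
q=dict(p); q["pos"]=[ 0.42207642,-0.10128461,0.39414543];q["rot"]=[3.1408,.0006,1.56914]
print(px2w(q,(265.5,144),.102),px2w(q,(222.5,144),.102))
for a in [(178,0),(214,380),(436,0),(401,280)]: print(a,px2w(q,a,.062))
cv2.imwrite("pics/w6.png",p["frame"][:,:,::-1])
E
```

```text
16.6 [ 0.42205873 -0.1020144   0.39357357] [ 3.14112368e+00 -2.18166604e-04 -3.14028073e+00] 1.33990483255924
white 282 351 121.5 0.14 [ 0.549  -0.1008  0.102 ] 0.2031
white 346 200 53.1 0.62 [ 0.4193 -0.0528  0.102 ] 0.0788
white 411 89 76.2 0.37 [ 0.3411 -0.0124  0.102 ] 0.1045
white 81 52 63.2 0.48 [ 0.318 -0.235  0.102] 0.0844
labels_centre [([266.0, 216.6], 0.41, [0.4394, -0.1135, 0.077])]
[ 0.41182991 -0.05778713  0.102     ] [ 0.38115978 -0.05770106  0.102     ]
(178, 0) [0.34645799 0.04502406 0.062     ]
(214, 380) [ 0.35646407 -0.29160759  0.062     ]
(436, 0) [0.53891598 0.04455041 0.062     ]
(401, 280) [ 0.53234551 -0.1839251   0.062     ]
```

{"api": "arm_command", "payload": {"deltas": [[[0.5, 2.2, 0], [0, 0, 0], 8.5], [[0.5, 2.2, 0], [0, 0, 0], 8.5], [[0, 0, 4], [0, 0, 0], 8.5], [[0, 0, 4], [0, 0, 0], 8.5], [[0, 0, 0], [0, 0, 0], 8.5], [[0, 0, 0], [0, 0, 0], 8.5]]}}

```text
clock: 17.3
position: [0.4124, -0.0573, 0.3144]
tool_rot: [3.141, -0.001, 3.14]
force: [0.5, 0.9, 0.0]
grip_width: 0.0851
finger_force: 0.0
```

Run:
```python
from h import *
s=bot.observe();print(s["clock"],s["position"],s["tool_rot"],s["qpos"])
p=grab("wrist"); white(p); marks(p,["labels_centre"])
cv2.imwrite("pics/w7.png",p["frame"][:,:,::-1])
```

```text
17.3 [ 0.41237226 -0.05730805  0.31435838] [ 3.14107448e+00 -9.77701810e-04  3.13953280e+00] [ 0.63945111  0.43820386 -0.80007608  2.17897818  0.48601774  0.70812063
  1.07580839]
white 278 238 57.1 0.94 [ 0.4111 -0.0589  0.102 ] 0.0606
labels_centre [([276.7, 224.1], 0.85, [0.4112, -0.0595, 0.077])]
```

View pics/w7.png

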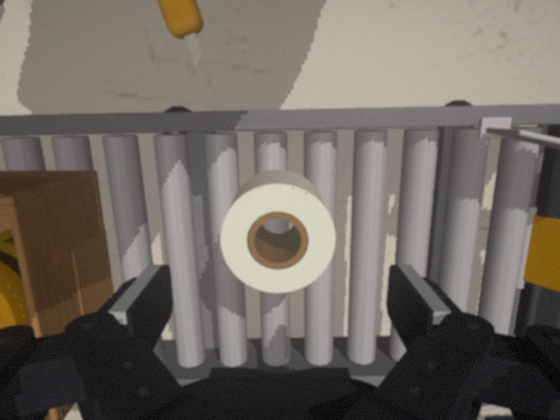

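The roll's top is at (278,238), centred between the open fingers. I'm going down to grip it.

{"api": "arm_command", "payload": {"deltas": [[[0.1, -0.15, 3], [0, 0, 0], 8.5], [[0, 0, 3], [0, 0, 0], 8.5], [[0, 0, 1.3], [0, 0, 0], 8.5], [[0, 0, 0], [0, 0, 0], 8.5], [[0, 0, 0], [0, 0, 0], 5], [[0, 0, 0], [0, 0, 0], 5], [[0, 0, 0], [0, 0, 0], 5], [[0, 0, 0], [0, 0, 0], 5], [[0, 0, 0], [0, 0, 0], 5], [[0, 0, 0], [0, 0, 0], 5], [[0, 0, -3], [0, 0, 0], 5], [[0, 0, -4], [0, 0, 0], 5], [[0, 0, -4], [0, 0, 0], 5], [[0, 0, -4], [0, 0, 0], 5]], "newtons": 30}}

```text
clock: 18.8
position: [0.4107, -0.0589, 0.3932]
tool_rot: [3.142, 0.001, 3.141]
force: [-0.3, -1.3, -0.6]
grip_width: 0.0616
finger_force: 34.3
```

Run:
```python
from h import *
s=bot.observe();print(s["clock"],s["position"],s["tool_rot"],s["grip_width"],s["finger_force"])
t=grab("top"); f=t["frame"]
# black basket: dark region bounding
g=f[225:280,85:155].max(axis=2); m=(g<45).astype(np.uint8); n,_,st,ce=cv2.connectedComponentsWithStats(m)
i=1+np.argmax(st[1:,4]); print(st[i],ce[i])
c=max(cv2.findContours(m,0,2)[0],key=cv2.contourArea); r=cv2.minAreaRect(c); print(r)
for z in (0,.06): print(z,[np.round(px2w(t,(u+85,v+225),z),3).tolist() for u,v in cv2.boxPoints(r)], px2w(t,(r[0][0]+85,r[0][1]+225),z))
cv2.imwrite("pics/t7.png",cv2.resize(f[200:320,80:240,::-1],None,fx=5,fy=5,interpolation=2))
```

```text
18.8 [ 0.41072798 -0.05886439  0.39324336] [3.14155909e+00 6.48644764e-04 3.14102708e+00] 0.06155955413944619 34.25025522708893
[  10    5   51   41 1657] [35.11466506 25.09052505]
((35.052001953125, 24.964000701904297), (46.77854919433594, 37.83427429199219), 10.30484676361084)
0 [[0.426, 0.527, 0.0], [0.545, 0.511, 0.0], [0.517, 0.364, 0.0], [0.399, 0.381, 0.0]] [0.47157106 0.44553499 0.        ]
0.06 [[0.425, 0.502, 0.06], [0.538, 0.487, 0.06], [0.511, 0.346, 0.06], [0.399, 0.362, 0.06]] [0.46787714 0.42427789 0.06      ]
```

View pics/t7.png

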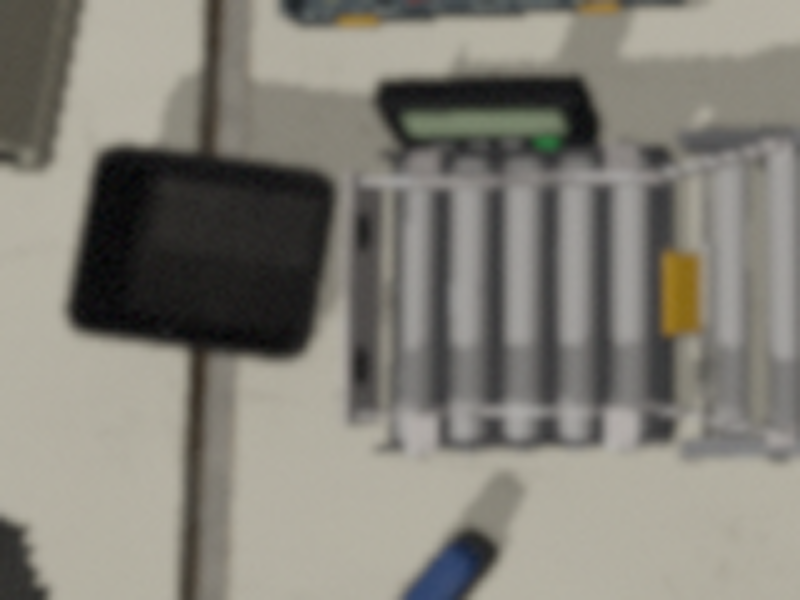

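The roll is gripped. The basket's rim centre is near (.468,.424) with yaw about -0.19. I'm carrying the roll over.

{"api": "arm_command", "payload": {"deltas": [[[-0.5, 4.4, 0], [0, 0, 0], 5], [[-0.5, 4.4, 0], [0, 0, 0], 5], [[-0.5, 4.4, 0], [0, 0, 0], 5], [[-0.5, 4.4, 0], [0, 0, 0], 5], [[-0.5, 4.4, 0], [0, 0, 0], 5], [[-0.5, 4.4, 0], [0, 0, 0], 5], [[-0.5, 4.4, 0], [0, 0, 0], 5], [[-0.5, 4.4, 0], [0, 0, 0], 5], [[-0.5, 4.4, 0], [0, 0, 0], 5], [[-0.5, 4.4, 0], [0, 0, 0], 5], [[-0.6, 4.2, 0], [0, 0, 0], 5], [[0, 0, 0], [0, 0, 0.095], 5], [[0, 0, 0], [0, 0, 0.095], 5], [[0, 0, 0], [0, 0, 0], 5]]}}

```text
clock: 20.25
position: [0.4674, 0.4228, 0.3918]
tool_rot: [3.141, 0.0, 2.949]
force: [0.8, -0.3, -1.2]
grip_width: 0.0615
finger_force: 34.3
```

Run:
```python
from h import *
s=bot.observe();print(s["clock"],s["position"],s["tool_rot"],s["grip_width"],s["finger_force"])
p=grab("wrist"); marks(p,["basket"]); print([ (d["rect"],d["p"]) for d in bot.find_in("basket",p)])
cv2.imwrite("pics/w8.png",p["frame"][:,:,::-1])
```

```text
20.25 [0.46736808 0.4227949  0.39180741] [3.14081237e+00 4.30389308e-04 2.94909760e+00] 0.06154144622194597 34.33597505092621
basket [([280.8, 179.1], 0.94, [0.4677, 0.424, 0.0]), ([2.0, 204.0], 0.46, [0.4379, 0.1374, 0.0])]
[([190.7, 115.9, 181.0, 135.6], 0.56)]
```

View pics/w8.png

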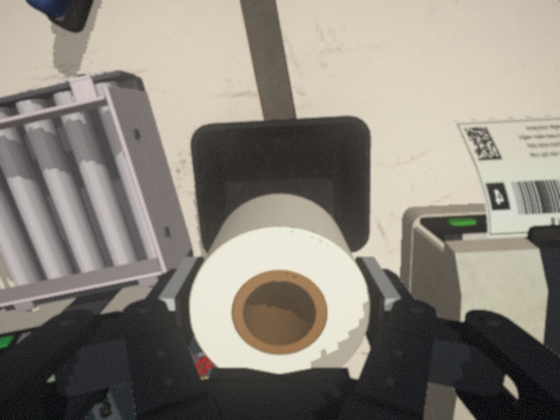

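The roll is held over the basket, which is centred at about (281,185) and aligned with the gripper. I'm lowering and releasing.

{"api": "arm_command", "payload": {"deltas": [[[0, 0, 4], [0, 0, 0], 5], [[0, 0, 4], [0, 0, 0], 5], [[0, 0, 4], [0, 0, 0], 5], [[0, 0, 3.5], [0, 0, 0], 5], [[0, 0, 2], [0, 0, 0], 5], [[0, 0, 1.1], [0, 0, 0], 5], [[0, 0, 0], [0, 0, 0], 5], [[0, 0, 0], [0, 0, 0], 7.2], [[0, 0, 0], [0, 0, 0], 7.2], [[0, 0, 0], [0, 0, 0], 7.2], [[0, 0, -2], [0, 0, 0], 7.2], [[0, 0, -4], [0, 0, 0], 7.2], [[0, 0, -4.5], [0, 0, 0], 7.2], [[0, 0, -4.5], [0, 0, 0], 7.2], [[0, 0, -3.5], [0, 0, 0], 7.2], [[0, 0, 0], [0, 0, 0], 6]]}}

```text
clock: 22.0
position: [0.4673, 0.4236, 0.3964]
tool_rot: [3.135, 0.005, 2.951]
force: [-0.3, 0.1, -0.6]
grip_width: 0.0606
finger_force: 0.0
```

Run:
```python
from h import *
s=bot.observe();print(s["clock"],s["position"],s["tool_rot"],s["grip_width"],s["finger_force"])
p=grab("wrist"); white(p,.052); marks(p,["labels_centre"])
t=grab("top"); lid(t,"green",.126,minA=100);lid(t,"yellow",.126,minA=80); marks(t,["carton","bay_centre","lane_mid","lane"])
f=t["frame"]; cv2.imwrite("pics/t9.png",cv2.resize(f[200:310,85:405,::-1],None,fx=2.5,fy=2.5,interpolation=2))
```

```text
22.0 [0.46732846 0.42361073 0.3964308 ] [3.13521067 0.00458927 2.95096822] 0.060551718901990924 0.0
white 258 324 66.3 0.32 [0.5986 0.3789 0.052 ] 0.1307
white 491 291 59.4 0.51 [0.6071 0.6054 0.052 ] 0.115
white 276 187 35.1 0.59 [0.4668 0.4225 0.052 ] 0.062
white 413 168 217.9 0.34 [0.4732 0.543  0.052 ] 0.383
white 168 121 138.3 0.31 [0.394  0.3446 0.052 ] 0.2324
white 24 46 52.4 0.5 [0.3167 0.2476 0.052 ] 0.0831
labels_centre [([275.8, 181.3], 0.56, [0.4573, 0.4241, 0.077])]
green [301, 119, 22, 23, 373] [ 0.8209 -0.1584  0.126 ] diam [0.0662]
green [412, 203, 29, 28, 625] [ 0.5572 -0.4891  0.126 ] diam [0.0851]
green [349, 244, 23, 22, 390] [ 0.4463 -0.2919  0.126 ] diam [0.0665]
yellow [323, 244, 24, 23, 431] [ 0.4454 -0.2172  0.126 ] diam [0.0694]
yellow [212, 250, 8, 17, 104] [0.4382 0.1251 0.126 ] diam [0.023]
yellow [296, 307, 21, 45, 301] [ 0.237  -0.1339  0.126 ] diam [0.0593]
carton [([341.3, 256.0], 0.8, [0.4464, -0.2489, 0.052])]
bay_centre [([183.7, 252.9], 0.61, [0.4584, 0.2327, 0.052])]
lane_mid [([296.7, 256.4], 0.86, [0.4459, -0.1125, 0.052])]
lane []
```

View pics/t9.png

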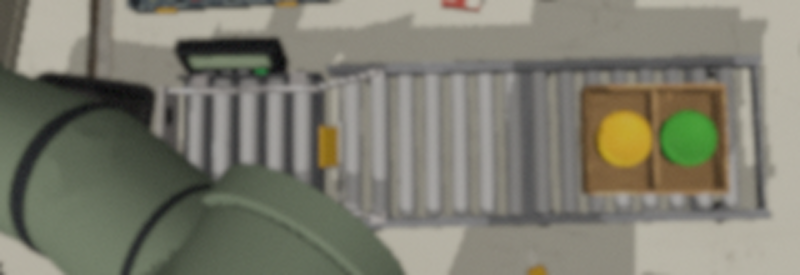

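Run:
```python
from h import *
t=grab("top")
for a in [(216,258.7,.058),(152,236.4,.096),(210,236.4,.096),(156,282,.096),(210,282.4,.096),(319,234.5,.128),(375,234.5,.128),(319,276,.128),(375,276.5,.128),(220,227,.062),(390,225,.062),(232,288,.062),(392,285.5,.062)]: print(a,np.round(px2w(t,a[:2],a[2]),4))
```

```text
(216, 258.7, 0.058) [0.44  0.133 0.058]
(152, 236.4, 0.096) [0.5054 0.3187 0.096 ]
(210, 236.4, 0.096) [0.5045 0.1467 0.096 ]
(156, 282, 0.096) [0.3715 0.3024 0.096 ]
(210, 282.4, 0.096) [0.3695 0.1445 0.096 ]
(319, 234.5, 0.128) [ 0.5055 -0.174   0.128 ]
(375, 234.5, 0.128) [ 0.5047 -0.3368  0.128 ]
(319, 276, 0.128) [ 0.3863 -0.1718  0.128 ]
(375, 276.5, 0.128) [ 0.3839 -0.3323  0.128 ]
(220, 227, 0.062) [0.5363 0.1216 0.062 ]
(390, 225, 0.062) [ 0.5399 -0.3994  0.062 ]
(232, 288, 0.062) [0.352  0.0833 0.062 ]
(392, 285.5, 0.062) [ 0.3567 -0.3977  0.062 ]
```

The roll is in the basket and both tubs are in the carton (yellow lid at (624,138), green at (690,138) in the crop). Next I turn the gripper back and travel to behind the carton.

{"api": "arm_command", "payload": {"deltas": [[[0, 0, 0], [0, 0, 0.138], 6], [[0, 0, 0], [0, 0, 0.138], 6], [[0, 0, 0], [0, 0, 0.138], 6], [[0, 0, 0], [0, 0, 0.138], 6], [[0, 0, 0], [0, 0, 0.138], 6], [[0, 0, 0], [0, 0, 0.138], 6], [[0, 0, 0], [0, 0, 0.138], 6], [[0, 0, 0], [0, 0, 0.138], 6], [[0, 0, 0], [0, 0, 0.138], 6], [[0, 0, 0], [0, 0, 0.138], 6], [[-4.3, 0, 0], [0, 0, 0], 6], [[-4.3, 0, 0], [0, 0, 0], 6], [[-4.3, 0, 0], [0, 0, 0], 6], [[-4.3, 0, 0], [0, 0, 0], 6], [[-4.3, 0, 0], [0, 0, 0], 6], [[-4.3, 0, 0], [0, 0, 0], 6], [[-4.3, 0, 0], [0, 0, 0], 6], [[-4.3, 0, 0], [0, 0, 0], 6], [[-4.3, 0, 0], [0, 0, 0], 6], [[0, 0, 0], [0, 0, 0], 6]]}}

```text
clock: 24.4
position: [0.4673, 0.0307, 0.3893]
tool_rot: [-3.14, 0.002, 1.564]
force: [0.0, 1.2, -0.9]
grip_width: 0.0605
finger_force: 0.0
```

{"api": "arm_command", "payload": {"deltas": [[[-4.3, -0.2, 0], [0, 0, 0], 6], [[-4.3, -0.2, 0], [0, 0, 0], 6], [[-4.3, -0.2, 0], [0, 0, 0], 6], [[-4.3, -0.2, 0], [0, 0, 0], 6], [[-4.3, -0.2, 0], [0, 0, 0], 6], [[-4.3, -0.2, 0], [0, 0, 0], 6], [[-4.3, -0.2, 0], [0, 0, 0], 6], [[-4.3, -0.2, 0], [0, 0, 0], 6], [[-4.3, -0.2, 0], [0, 0, 0], 6], [[-4.3, -0.2, 0], [0, 0, 0], 6], [[0, 0, 0], [0, 0, 0], 6], [[0, 0, 4], [0, 0, 0], 6], [[0, 0, 4], [0, 0, 0], 6], [[0, 0, 4], [0, 0, 0], 6], [[0, 0, 1.9], [0, 0, 0], 6], [[0, 0, 0], [0, 0, 0], 6]]}}

```text
clock: 26.0
position: [0.4471, -0.3931, 0.2478]
tool_rot: [-3.138, -0.004, 1.572]
force: [-0.6, -0.0, -0.7]
grip_width: 0.0596
finger_force: 0.0
```

Run:
```python
from h import *
s=bot.observe();print(s["clock"],s["position"],s["tool_rot"],s["force"],s["qpos"])
p=grab("wrist"); lid(p,"green",.126); lid(p,"yellow",.126)
cv2.imwrite("pics/w10.png",p["frame"][:,:,::-1])
```

```text
26.0 [ 0.44714552 -0.39306473  0.24776401] [-3.13783189 -0.00353884  1.57168765] [-6.44926380e-01 -8.73723106e-05 -6.74514287e-01] [ 0.78288544  0.68557174 -0.23294674  1.78560578  0.22713654  0.70175375
  0.42669424]
green [148, 0, 261, 110, 21101] [ 0.4467 -0.3124  0.126 ] diam [0.0605]
```

View pics/w10.png

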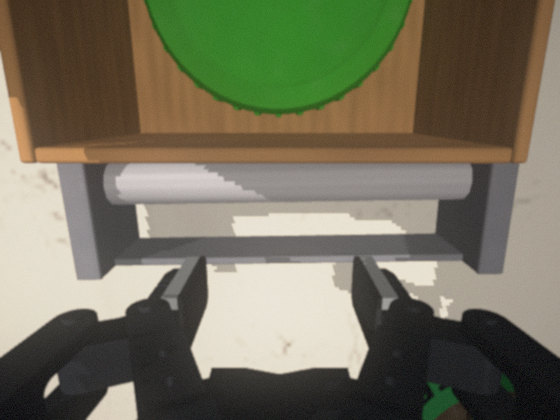

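The view shows the carton's rear rim at row 150, square to the open fingers, which stand clear behind it at row 265. I'm starting the push gently.

{"api": "arm_command", "payload": {"deltas": [[[0.8, -0.1, 0], [0, 0, 0], 6], [[0.8, 0, 0], [0, 0, 0], 6], [[0.8, 0, 0], [0, 0, 0], 6], [[0.6, 0, 0], [0, 0, 0], 6], [[0.4, 0, 0], [0, 0, 0], 6], [[0.3, 0, 0], [0, 0, 0], 6], [[0.3, 0, 0], [0, 0, 0], 6], [[0.3, 0, 0], [0, 0, 0], 6], [[0.3, 0, 0], [0, 0, 0], 6], [[0.3, 0, 0], [0, 0, 0], 6], [[0.4, 0, 0], [0, 0, 0], 6], [[0.5, 0, 0], [0, 0, 0], 6], [[0.6, 0, 0], [0, 0, 0], 6], [[0.7, 0, 0], [0, 0, 0], 6], [[0.8, 0, 0], [0, 0, 0], 6], [[0.8, 0, 0], [0, 0, 0], 6], [[0.8, 0, 0], [0, 0, 0], 6], [[0.8, 0, 0], [0, 0, 0], 6], [[0.8, 0, 0], [0, 0, 0], 6], [[0.8, 0, 0], [0, 0, 0], 6]]}}

```text
clock: 28.05
position: [0.4465, -0.2745, 0.2507]
tool_rot: [3.142, -0.0, 1.571]
force: [0.3, -0.7, -0.2]
grip_width: 0.0606
finger_force: 0.0
```

Run:
```python
from h import *
s=bot.observe();print(s["clock"],s["position"],s["tool_rot"],s["force"])
t=grab("top"); lid(t,"green",.126,minA=100);lid(t,"yellow",.126,minA=80)
```

```text
28.05 [ 0.44649724 -0.27451645  0.25072601] [ 3.14158894e+00 -1.31957895e-06  1.57084445e+00] [ 0.32094655 -0.72521098 -0.16716875]
green [301, 119, 22, 23, 401] [ 0.8217 -0.1581  0.126 ] diam [0.0662]
green [412, 203, 29, 28, 624] [ 0.5573 -0.4889  0.126 ] diam [0.0851]
green [324, 245, 20, 21, 338] [ 0.4455 -0.2149  0.126 ] diam [0.0578]
green [6, 252, 14, 17, 167] [0.4365 0.7079 0.126 ] diam [0.0401]
yellow [296, 244, 24, 24, 429] [ 0.444  -0.1395  0.126 ] diam [0.0693]
yellow [212, 250, 8, 17, 103] [0.439  0.1252 0.126 ] diam [0.023]
yellow [296, 307, 21, 45, 295] [ 0.2373 -0.134   0.126 ] diam [0.0593]
```

{"api": "arm_command", "payload": {"deltas": [[[0.3, 0, 0], [0, 0, 0], 6], [[0.5, 0, 0], [0, 0, 0], 6], [[0.7, -0.02, 0], [0, 0, 0], 6], [[0.9, -0.02, 0], [0, 0, 0], 6], [[1, -0.02, 0], [0, 0, 0], 6], [[1, -0.02, 0], [0, 0, 0], 6], [[1, -0.02, 0], [0, 0, 0], 6], [[1, -0.02, 0], [0, 0, 0], 6], [[1, -0.02, 0], [0, 0, 0], 6], [[1, -0.02, 0], [0, 0, 0], 6], [[1, -0.02, 0], [0, 0, 0], 6], [[1, -0.02, 0], [0, 0, 0], 6], [[1, -0.02, 0], [0, 0, 0], 6], [[1, -0.02, 0], [0, 0, 0], 6], [[1, -0.02, 0], [0, 0, 0], 6], [[1, -0.02, 0], [0, 0, 0], 6], [[1, -0.02, 0], [0, 0, 0], 6], [[1, -0.02, 0], [0, 0, 0], 6], [[1, -0.02, 0], [0, 0, 0], 6], [[1, -0.02, 0], [0, 0, 0], 6]]}}

```text
clock: 30.1
position: [0.4429, -0.0904, 0.2507]
tool_rot: [-3.142, -0.0, 1.571]
force: [0.1, -1.8, 0.6]
grip_width: 0.0597
finger_force: 0.0
```

{"api": "arm_command", "payload": {"deltas": [[[1, -0.02, 0], [0, 0, 0], 6], [[1, -0.02, 0], [0, 0, 0], 6], [[1, -0.02, 0], [0, 0, 0], 6], [[1, -0.02, 0], [0, 0, 0], 6], [[1, -0.02, 0], [0, 0, 0], 6], [[1, -0.02, 0], [0, 0, 0], 6], [[1, -0.02, 0], [0, 0, 0], 6], [[1, -0.02, 0], [0, 0, 0], 6], [[1, -0.02, 0], [0, 0, 0], 6], [[1, -0.02, 0], [0, 0, 0], 6], [[1, -0.02, 0], [0, 0, 0], 6], [[1, -0.02, 0], [0, 0, 0], 6], [[1, 0, 0], [0, 0, 0], 6], [[1, 0, 0], [0, 0, 0], 6], [[0.9, 0, 0], [0, 0, 0], 6], [[0.8, 0, 0], [0, 0, 0], 6], [[0.7, 0, 0], [0, 0, 0], 6], [[0.6, 0, 0], [0, 0, 0], 6], [[0.5, 0, 0], [0, 0, 0], 6], [[0.4, 0, 0], [0, 0, 0], 6]]}}

```text
clock: 32.1
position: [0.4405, 0.0881, 0.2507]
tool_rot: [3.142, -0.0, 1.571]
force: [0.3, -0.8, -0.6]
grip_width: 0.0598
finger_force: 0.0
```

Run:
```python
from h import *
s=bot.observe();print(s["clock"],s["position"],s["tool_rot"],s["force"])
t=grab("top"); lid(t,"green",.126,minA=100);lid(t,"yellow",.126,minA=80)
```

```text
32.1 [0.44052597 0.08813796 0.25071781] [ 3.14157360e+00 -1.41882924e-05  1.57078960e+00] [ 0.25843822 -0.82859396 -0.59651233]
green [301, 119, 22, 23, 380] [ 0.8209 -0.1579  0.126 ] diam [0.0662]
green [412, 203, 29, 28, 622] [ 0.5571 -0.4887  0.126 ] diam [0.0851]
green [6, 252, 14, 17, 167] [0.4365 0.7081 0.126 ] diam [0.0401]
yellow [170, 247, 19, 24, 295] [0.4349 0.2315 0.126 ] diam [0.0546]
yellow [297, 307, 20, 45, 296] [ 0.2374 -0.1339  0.126 ] diam [0.0564]
```

{"api": "arm_command", "payload": {"deltas": [[[0.2, 0, 0], [0, 0, 0], 6], [[0.4, 0, 0], [0, 0, 0], 6], [[0.4, 0, 0], [0, 0, 0], 6], [[0.4, 0, 0], [0, 0, 0], 6], [[0.4, 0, 0], [0, 0, 0], 6], [[0.4, 0, 0], [0, 0, 0], 6], [[0.4, 0, 0], [0, 0, 0], 6], [[0.4, 0, 0], [0, 0, 0], 6], [[0.4, 0, 0], [0, 0, 0], 6], [[0.3, 0, 0], [0, 0, 0], 6], [[0.2, 0, 0], [0, 0, 0], 6], [[0.2, 0, 0], [0, 0, 0], 6]]}}

```text
clock: 33.35
position: [0.4405, 0.1289, 0.2507]
tool_rot: [-3.141, 0.0, 1.571]
force: [0.8, -0.4, 1.2]
grip_width: 0.0601
finger_force: 0.0
```

{"api": "arm_command", "payload": {"deltas": [[[0.2, 0, 0], [0, 0, 0], 6], [[0.2, 0, 0], [0, 0, 0], 6], [[0.2, 0, 0], [0, 0, 0], 6], [[0, 0, 0], [0, 0, 0], 6]]}}

```text
clock: 33.75
position: [0.4405, 0.1351, 0.2507]
tool_rot: [3.141, -0.0, 1.571]
force: [-0.2, -0.0, -0.1]
grip_width: 0.06
finger_force: 0.0
```

{"api": "arm_command", "payload": {"deltas": [[[0.2, 0, 0], [0, 0, 0], 6], [[0.2, 0, 0], [0, 0, 0], 6], [[0, 0, 0], [0, 0, 0], 6]]}}

```text
clock: 34.05
position: [0.4405, 0.1391, 0.2507]
tool_rot: [3.141, -0.0, 1.571]
force: [0.0, 0.0, -0.2]
grip_width: 0.0599
finger_force: 0.0
```

Run:
```python
from h import *
s=bot.observe();print(s["clock"],s["position"],s["force"])
p=grab("wrist"); lid(p,"green",.126)
h=cv2.cvtColor(p["frame"],cv2.COLOR_RGB2HSV); 
# brown rim bottom edge per column
for c in (120,280,440): print(c,[ (r,tuple(map(int,p["frame"][r,c]))) for r in range(120,200,4)])
cv2.imwrite("pics/w11.png",p["frame"][:,:,::-1])
```

```text
34.05 [0.44053153 0.13913503 0.25072754] [ 0.02564171  0.02830942 -0.19209588]
green [149, 9, 240, 247, 46320] [0.4382 0.1994 0.126 ] diam [0.0609]
120 [(120, (84, 65, 39)), (124, (86, 67, 42)), (128, (85, 69, 43)), (132, (89, 71, 48)), (136, (86, 66, 43)), (140, (84, 67, 43)), (144, (84, 68, 37)), (148, (91, 73, 46)), (152, (94, 75, 49)), (156, (89, 68, 44)), (160, (81, 61, 33)), (164, (87, 70, 43)), (168, (87, 65, 42)), (172, (88, 68, 41)), (176, (85, 65, 38)), (180, (87, 68, 44)), (184, (89, 72, 44)), (188, (87, 67, 39)), (192, (90, 67, 43)), (196, (89, 68, 47))]
280 [(120, (83, 192, 60)), (124, (80, 195, 62)), (128, (82, 193, 62)), (132, (84, 195, 64)), (136, (83, 196, 63)), (140, (81, 194, 61)), (144, (82, 198, 62)), (148, (83, 199, 63)), (152, (80, 198, 59)), (156, (83, 198, 64)), (160, (83, 199, 63)), (164, (86, 200, 64)), (168, (83, 200, 61)), (172, (86, 202, 65)), (176, (87, 201, 64)), (180, (86, 203, 67)), (184, (83, 204, 62)), (188, (90, 207, 66)), (192, (87, 206, 65)), (196, (84, 206, 63))]
440 [(120, (132, 98, 65)), (124, (131, 94, 59)), (128, (129, 96, 60)), (132, (127, 93, 60)), (136, (129, 95, 62)), (140, (131, 95, 61)), (144, (128, 97, 61)), (148, (134, 101, 68)), (152, (128, 93, 60)), (156, (129, 96, 59)), (160, (131, 98, 64)), (164, (129, 92, 57)), (168, (129, 95, 63)), (172, (129, 92, 63)), (176, (125, 93, 60)), (180, (130, 99, 64)), (184, (128, 97, 64)), (188, (130, 95, 62)), (192, (130, 95, 61)), (196, (133, 98, 63))]
```

{"api": "arm_command", "payload": {"deltas": [[[0.2, 0, 0], [0, 0, 0], 6], [[0.2, 0, 0], [0, 0, 0], 6], [[0, 0, 0], [0, 0, 0], 6]]}}

```text
clock: 34.4
position: [0.4405, 0.1409, 0.2506]
tool_rot: [-3.14, 0.003, 1.569]
force: [2.6, -18.4, 5.1]
grip_width: 0.06
finger_force: 0.0
```

The force is now 18 N against the bumpers, so the carton is home. I'm backing off slowly and then raising.

{"api": "arm_command", "payload": {"deltas": [[[-0.2, 0, 0], [0, 0, 0], 6], [[-0.3, 0, 0], [0, 0, 0], 6], [[-1, 0, 0], [0, 0, 0], 6], [[-2, 0, 0], [0, 0, 0], 6], [[-3, 0, 0], [0, 0, 0], 6], [[-3, 0, 0], [0, 0, 0], 6], [[0, 0, -4], [0, 0, 0], 6], [[0, 0, -4], [0, 0, 0], 6], [[0, 0, -4], [0, 0, 0], 6], [[0, 0, -3], [0, 0, 0], 6], [[0, 0, 0], [0, 0, 0], 6], [[0, 0, 0], [0, 0, 0], 6], [[0, 0, 0], [0, 0, 0], 6]]}}

```text
clock: 35.7
position: [0.4402, 0.0475, 0.3999]
tool_rot: [-3.14, 0.0, 1.571]
force: [-0.1, -0.2, 0.2]
grip_width: 0.0601
finger_force: 0.0
```

Run:
```python
from h import *
s=bot.observe();print(s["clock"],s["position"],s["tool_rot"],s["force"])
p=grab("wrist"); lid(p,"green",.126); lid(p,"yellow",.126,minA=200); lid(p,"yellow",.06,minA=200)
for c in (270,285): print(c,[ (r,tuple(map(int,p["frame"][r,c]))) for r in range(110,300,6)])
# brown rim
b=cv2.inRange(cv2.cvtColor(p["frame"],cv2.COLOR_RGB2HSV),(8,70,50),(20,200,230)); k=cv2.morphologyEx(b,cv2.MORPH_OPEN,np.ones((5,5)))
n,_,st,ce=cv2.connectedComponentsWithStats(k); i=1+np.argmax(st[1:,4]); print(st[i]); x,y,w,hh=st[i][:4]
print("rear rim",px2w(p,(x+w/2,y+hh),.128),px2w(p,(x+w/2,y+hh),.052))
t=grab("top"); lid(t,"green",.126,minA=100);lid(t,"yellow",.126,minA=80)
for n_ in ["tub_black_centre","red_box_centre","glue_bottle_centre"]: marks(t,[n_])
```

```text
35.7 [0.44022192 0.04746376 0.39991632] [-3.14031253e+00  2.28074484e-04  1.57060941e+00] [-0.08557705 -0.16615982  0.20777494]
yellow [489, 0, 17, 34, 242] [0.5741 0.169  0.126 ] diam [0.0103]
yellow [489, 0, 17, 34, 242] [0.6103 0.1843 0.06  ] diam [0.0131]
270 [(110, (117, 112, 107)), (116, (154, 148, 147)), (122, (169, 164, 160)), (128, (158, 150, 149)), (134, (113, 107, 108)), (140, (137, 127, 118)), (146, (141, 131, 123)), (152, (148, 139, 138)), (158, (179, 171, 171)), (164, (170, 162, 162)), (170, (132, 126, 126)), (176, (132, 126, 116)), (182, (136, 130, 121)), (188, (145, 138, 138)), (194, (175, 170, 170)), (200, (166, 159, 156)), (206, (125, 121, 119)), (212, (136, 131, 121)), (218, (186, 178, 161)), (224, (149, 142, 143)), (230, (173, 166, 168)), (236, (165, 161, 159)), (242, (127, 121, 115)), (248, (195, 187, 172)), (254, (132, 124, 128)), (260, (171, 164, 163)), (266, (171, 163, 164)), (272, (135, 130, 128)), (278, (186, 179, 164)), (284, (120, 116, 113)), (290, (162, 157, 157)), (296, (174, 167, 167))]
285 [(110, (124, 118, 109)), (116, (152, 148, 147)), (122, (169, 16
[... 776 characters left out ...]
 [0.43603899 0.15158265 0.052     ]
green [301, 119, 22, 23, 375] [ 0.8211 -0.1575  0.126 ] diam [0.0662]
green [412, 203, 29, 28, 621] [ 0.5572 -0.489   0.126 ] diam [0.0851]
green [180, 248, 15, 22, 224] [0.4349 0.2093 0.126 ] diam [0.0431]
green [6, 252, 14, 17, 166] [0.4365 0.7081 0.126 ] diam [0.0401]
yellow [152, 248, 25, 23, 449] [0.4368 0.2731 0.126 ] diam [0.0719]
yellow [297, 307, 20, 45, 297] [ 0.2367 -0.1343  0.126 ] diam [0.0564]
tub_black_centre [([301.7, 189.4], 0.87, [0.6578, -0.1317, 0.035]), ([126.0, 251.3], 0.41, [0.4652, 0.4146, 0.035])]
red_box_centre [([270.2, 192.2], 0.58, [0.6532, -0.0319, 0.0145])]
glue_bottle_centre [([398.0, 182.6], 0.65, [0.6671, -0.4225, 0.087])]
```

{"api": "arm_command", "payload": {"deltas": [[[3, 0, 0], [0, 0, 0], 6], [[3.5, 0, 0], [0, 0, 0], 6], [[3.5, 0, 0], [0, 0, 0], 6], [[0, 0, 0], [0, 0, 0], 6], [[0, 0, 0], [0, 0, 0], 6]]}}

```text
clock: 36.45
position: [0.4404, 0.1482, 0.4003]
tool_rot: [-3.141, 0.0, 1.572]
force: [-0.5, -0.9, -0.1]
grip_width: 0.06
finger_force: 0.0
```

Run:
```python
from h import *
s=bot.observe();print(s["clock"],s["position"],s["tool_rot"])
p=grab("wrist"); h=cv2.cvtColor(p["frame"],cv2.COLOR_RGB2HSV)
for col,z in (("green",.126),("yellow",.126),("yellow",.06)): lid(p,col,z,minA=150)
H=h[60:260,280]
for r in range(100,270,3): print(r,h[r,270].tolist(),p["frame"][r,270].tolist(),np.round(px2w(p,(270,r),.052)[1],4),np.round(px2w(p,(270,r),.128)[1],4))
```

```text
36.45 [0.44037841 0.14824096 0.40028112] [-3.14077114e+00  2.11396486e-04  1.57231430e+00]
green [228, 88, 95, 97, 7173] [0.438  0.1981 0.126 ] diam [0.0628]
green [404, 122, 11, 20, 176] [0.5262 0.2012 0.126 ] diam [0.0072]
yellow [223, 0, 104, 75, 6096] [0.4374 0.2617 0.126 ] diam [0.064]
yellow [533, 0, 25, 30, 483] [0.602  0.2709 0.126 ] diam [0.0152]
yellow [507, 69, 29, 38, 397] [0.595 0.23  0.126] diam [0.0185]
yellow [437, 394, 34, 26, 468] [ 0.5815 -0.0218  0.126 ] diam [0.0279]
yellow [88, 397, 49, 23, 540] [ 0.3059 -0.0213  0.126 ] diam [0.0402]
yellow [223, 0, 104, 75, 6096] [0.4365 0.2748 0.06  ] diam [0.0813]
yellow [533, 0, 25, 30, 483] [0.6458 0.2865 0.06  ] diam [0.0193]
yellow [507, 69, 29, 38, 397] [0.6369 0.2346 0.06  ] diam [0.0235]
yellow [437, 394, 34, 26, 468] [ 0.6197 -0.0857  0.06  ] diam [0.0354]
yellow [88, 397, 49, 23, 540] [ 0.2694 -0.0851  0.06  ] diam [0.0511]
100 [53, 167, 151] [76, 151, 52] 0.2234 0.221
103 [53, 171, 157] [78, 157, 52] 0.221 0.2191
106 [53, 167, 156] [77, 156, 54] 0.2185 0.2173
109 [53, 175, 156] [73, 156, 49] 0.2161 0.2154
112 [53, 
[... 1785 characters left out ...]
, 11, 168] [168, 163, 161] 0.1123 0.1366
229 [11, 11, 183] [183, 178, 175] 0.1094 0.1343
232 [10, 15, 199] [199, 191, 187] 0.1065 0.1321
235 [4, 10, 199] [199, 192, 191] 0.1036 0.1299
238 [9, 14, 187] [187, 180, 177] 0.1007 0.1277
241 [17, 11, 156] [156, 153, 149] 0.0977 0.1254
244 [19, 25, 141] [141, 136, 127] 0.0947 0.1232
247 [18, 29, 134] [134, 128, 119] 0.0917 0.1209
250 [0, 9, 84] [84, 81, 81] 0.0887 0.1186
253 [165, 4, 116] [116, 114, 115] 0.0857 0.1163
256 [6, 17, 147] [147, 139, 137] 0.0827 0.114
259 [4, 10, 176] [176, 170, 169] 0.0797 0.1117
262 [4, 10, 195] [195, 188, 187] 0.0766 0.1094
265 [174, 13, 203] [203, 193, 195] 0.0736 0.1071
268 [0, 11, 204] [204, 195, 195] 0.0705 0.1047
```

{"api": "arm_command", "payload": {"deltas": [[[-3, 0, 0], [0, 0, 0], 6], [[-3, 0, 0], [0, 0, 0], 6], [[-3, 0, 0], [0, 0, 0], 6], [[0, 0, 4], [0, 0, 0], 6], [[0, 0, 4], [0, 0, 0], 6], [[0, 0, 4], [0, 0, 0], 6], [[0, 0, 1], [0, 0, 0], 6], [[0, 0, 0], [0, 0, 0], 6], [[0, 0, 0], [0, 0, 0], 6]]}}

```text
clock: 37.4
position: [0.441, 0.0576, 0.272]
tool_rot: [3.14, -0.0, 1.57]
force: [0.1, 0.2, -0.4]
grip_width: 0.06
finger_force: 0.0
```

Run:
```python
from h import *
s=bot.observe();print(s["clock"],s["position"],s["tool_rot"])
p=grab("wrist"); h=cv2.cvtColor(p["frame"],cv2.COLOR_RGB2HSV)
m=cv2.inRange(h,(16,150,60),(30,255,255)); m[250:]=0
n,_,st,ce=cv2.connectedComponentsWithStats(m)
for i in range(1,n):
    if st[i][4]>150: print(st[i].tolist(),ce[i])
i=1+np.argmax(st[1:,4]); L=(_==i)
for r in range(st[i][1],st[i][1]+st[i][3],3):
    c=np.where(L[r])[0]; w=c[-1]-c[0]+1; D=361.18*.05/w
    # camera depth -> world point of row centre at that depth
    A,o=extr(p); d=A@np.linalg.inv(p["K"])@np.array([(c[0]+c[-1])/2,r,1.]); X=o+d*D; print(r,c[0],c[-1],np.round(X,4), "y@62",round(px2w(p,(280,r),.062)[1],4))
for r in range(0,170,5): print(r,h[r,275].tolist(),end=";")
```

```text
37.4 [0.44098656 0.05759824 0.2719677 ] [ 3.14039683e+00 -5.75529182e-05  1.57023150e+00]
[225, 72, 107, 45, 4208] [278.67728137  93.2740019 ]
72 302 329 [ 0.5074  0.1923 -0.4459] y@62 0.1409
75 226 331 [0.4414 0.1398 0.0598] y@62 0.1396
78 225 331 [0.4412 0.1383 0.0618] y@62 0.1383
81 227 329 [0.4411 0.1375 0.0553] y@62 0.1369
84 228 329 [0.4414 0.1362 0.0538] y@62 0.1356
87 228 329 [0.4414 0.1348 0.0542] y@62 0.1343
90 229 328 [0.4414 0.1336 0.0509] y@62 0.1329
93 229 327 [0.4411 0.1322 0.0494] y@62 0.1316
96 230 327 [0.4414 0.1308 0.0478] y@62 0.1302
99 231 326 [0.4414 0.1295 0.0442] y@62 0.1289
102 232 326 [0.4416 0.128  0.0425] y@62 0.1275
105 232 325 [0.4414 0.1266 0.0408] y@62 0.1262
108 233 325 [0.4416 0.125  0.0391] y@62 0.1248
111 233 324 [0.4414 0.1235 0.0373] y@62 0.1234
114 235 323 [0.4416 0.1219 0.0309] y@62 0.122
0 [15, 137, 134];5 [15, 131, 80];10 [14, 139, 81];15 [14, 132, 81];20 [15, 132, 79];25 [15, 144, 76];30 [15, 133, 117];35 [17, 137, 84];40 [16, 135, 85];45 [18, 145, 86];50 [11, 53, 77];55 [9, 24, 74];60 [0, 15, 67];65 [10, 11, 67];70 [9, 26, 68];75 [20, 210, 157];80 [20, 213, 134];85 [19, 191, 131];90 [20, 185, 128];95 [19, 184, 130];100 [19, 182, 130];105 [19, 177, 131];110 [19, 175, 131];115 [19, 163, 149];120 [173, 12, 196];125 [10, 17, 135];130 [18, 28, 139];135 [4, 12, 169];140 [8, 11, 185];145 [3, 11, 204];150 [10, 11, 201];155 [4, 9, 194];160 [7, 13, 178];165 [175, 10, 152];
```

{"api": "arm_command", "payload": {"deltas": [[[0, 0, -4], [0, 0, 0], 6], [[0, 0, -4], [0, 0, 0], 6], [[0, 0, -4], [0, 0, 0], 6], [[-3, 0, 0], [0, 0, 0], 6], [[-3, 0, 0], [0, 0, 0], 6], [[-3, 0, 0], [0, 0, 0], 6], [[0, 0, 0], [0, 0, 0], 6], [[0, 0, 0], [0, 0, 0], 6]]}}

```text
clock: 38.25
position: [0.4404, -0.0325, 0.3921]
tool_rot: [3.139, -0.0, 1.569]
force: [0.2, 0.8, -0.5]
grip_width: 0.0597
finger_force: 0.0
```

Run:
```python
from h import *
t=grab("top")["frame"]; a=cv2.imread("pics/top0.png")[:,:,::-1]
for f in (a,t):
    m=(f[178:200,290:322].max(axis=2)<50).astype(np.uint8); n,_,st,ce=cv2.connectedComponentsWithStats(m); i=1+np.argmax(st[1:,4]); print("black",st[i].tolist(),ce[i])
    d=f[170:210,255:290].astype(int); m=((d[:,:,0]-d[:,:,1])>60); print("red",np.argwhere(m).mean(0),m.sum())
    d=f[165:205,380:415].astype(int); m=((d[:,:,0]-d[:,:,1])>60); print("glue",np.argwhere(m).mean(0),m.sum())
p=grab("top"); lid(p,"green",.126,minA=100);lid(p,"yellow",.126,minA=80)
s=bot.observe();print(s["clock"],s["position"],s["force"])
```

```text
black [7, 1, 17, 19, 248] [14.64919355  9.45564516]
red [19.97115385 13.95192308] 104
glue [14.98214286 20.91071429] 56
black [6, 1, 18, 20, 269] [14.44237918  9.80669145]
red [19.96261682 13.88785047] 107
glue [15.27419355 21.08064516] 62
green [301, 119, 22, 23, 390] [ 0.8213 -0.1578  0.126 ] diam [0.0662]
green [413, 203, 28, 28, 621] [ 0.5573 -0.4891  0.126 ] diam [0.0822]
green [180, 248, 22, 22, 390] [0.438 0.198 0.126] diam [0.0633]
green [6, 252, 14, 17, 165] [0.4366 0.7081 0.126 ] diam [0.0401]
yellow [152, 248, 25, 23, 448] [0.4369 0.2732 0.126 ] diam [0.0719]
yellow [213, 251, 7, 16, 99] [0.439  0.1246 0.126 ] diam [0.0202]
38.35 [ 0.44053597 -0.03149801  0.39154323] [ 0.28724461 -0.23428246  0.12332059]
```

The black-lidded tub, red box and glue bottle haven't moved, and the backstop is up behind the carton. I'm handing in the job.

```bash
python3 -c "
from workcell import bot
print(bot.job_done())"
```

```text
the job is handed in; nothing more can be done
None
```

I handed the job in at 38.4 s: both tubs are upright in the carton, the labels are in the basket, and the carton is in the bay with the backstop measured up behind it. I viewed 12 pictures, over the limit of 10.

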